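# Scrape the bread board clean into its crumb drawer

## Robot

A 6-joint arm with a two-finger parallel gripper is mounted at the origin on the work surface. World frame = base frame: x ahead of the robot, y to its left, z up, the work surface at z = 0. Lengths are in mm, angles in rad, forces in N, time in s.
With the tool pointing down it reaches from about 350 to 975 mm from the base axis. Payload 7.1 kg.
Tool frame: the origin (TCP) lies midway between the tips of the shut fingers; the grasp point (between the pads) lies 19 mm behind it; z points along the fingers, y is the line along which they close (so a half turn about z gives the same grasp; the last joint's range is limited). The gripper opens to 88 mm and grips with 3 to 60 N. Pads are 20 mm wide; open, the fingers measure 115 mm over their backs; the gripper's body (75 mm by 178 mm) begins 61 mm behind the grasp point.
Start: joints at [-1.252, 0.423, 1.63, -0, 1.089, -0.019], TCP at [207.15, -589.656, 222.675] pointing down, gripper open.
Joint ranges: [-3, 3], [-0.9, 2.11], [0.09, 2.58], [-1.31, 4.45], [0.11, 2.69], [-2.54, 2.54]. Speed limits (rad/s): [2.39, 2.39, 3.01, 3.14, 3.14, 3.14].

## Interface

Orientations are given as a rotation vector (axis times angle).
In Python, from workcell import ctrl gives the robot as it stands.
- The arm moves only by the shell command python3 -m pendant 'ROWS'. ROWS is a JSON object of lists of equal length, an entry for each row: "grip": the opening, from -1 (shut) to 1 (fully open); "linear": the shift along the tool's x, y, z in mm, a list of three; "angular": the turn, a rotation vector about the tool's x, y, z in rad, a list of three. In form: {"grip": [grip, ...], "linear": [[tx, ty, tz], ...], "angular": [[ax, ay, az], ...]}. A call has 1 to 12 rows; each row shifts and turns the commanded pose from where the row before left it, along the tool's axes as they then stand; what a row does not reach is not made up. A row lasts 1/12 s, in which the tool goes at most 41.7 mm and 7.16 degrees, less where a joint would pass 70% of its speed; a pose out of reach is approached as far as the arm can. A call with a gripper value outside its range is refused whole. The fingers move at their own pace and stop on an object; the grip force is fixed at half the most. Time passes only in rows, so rows that do not move let the fingers close. It gives the time, the measured TCP pose, the force, the opening and the grip force at its end, in the units of the state.
- ctrl.get_obs(): the state, without advancing time (a new reading comes with each control period).
- ctrl.get_image(name): name is "side" or "top"; returns the picture (400x640x3 uint8, red, green, blue); there is no depth.
- ctrl.camera_params(name): a dict with "vfov" (degrees; the focal length in pixels is half the picture's height over the tangent of half this angle, whatever the lens; pixels are square), "cx", "cy" (the principal point, pixels), "k1" (the pictures are not rectified: a ray, as slopes to the right and down, at radius r is drawn at 1 + k1 r^2 times it, then the intrinsics apply), "R" (3x3) and "t" (3): a world point X has camera coordinates R X + t. Camera axes: x right, y down, z forward; pixel columns grow to the right and rows downward; lengths in mm; the calibration is good to about 2 mm. A picture is of the moment at which its call begins. camera_params takes no time and is no camera call.
- ctrl.close_job(): hands the job in; it is judged then, once.
The state is a dict: "t": time; "qpos": joint angles; "qvel": joint speeds; "joint_torque": joint torques, N m; "ee_pos": TCP position; "orientation": TCP orientation; "ft_force": force on the tool from outside, world axes, zero at the start; "moment": the same for the moment, N m; "width": finger opening in mm; "grasp_force": force on a finger pad.
Only numpy, scipy, OpenCV 4.12 (cv2) and the standard library are available. Lean on these libraries where they do the work, as an engineer would, in place of code of your own. Each camera call takes 0.05 s, during which the arm holds its last target. There are 200 camera calls.

## Task

First pull the crumb drawer of the bread board fully open. Then take the bench scraper from its leaning rest and with it wipe all five crust chips off the front edge of the board into the drawer, never touching a chip with the gripper. Finish with the scraper set back in its rest as it was, the drawer fully shut with all the chips in it, and the other things on the bench left where they stand.

Things in the scene. Friction and masses are not known exactly. Their poses are not given: they have to be found in the camera images.
- station: Fixed bread board, white, on a low metal case 240 (x) by 220 (y) mm (all sizes here in mm). Origin: centre of its underside on the table, z up. Its front, where the drawer comes out and the chips go off, is at x = -120 and has no lip. Board top 70 above the table. Side lips 10 high, 20 wide (free width y -90 to +90); back lip 16 high, inner face at x = +112.
- board_top (a point): Centre of the board's top face, 70 above the table; axes as the station.
- drawer (a joint): How far the crumb drawer is pulled out of the station, in m: 0 fully shut, 0.110 at its stop; it slides along the station's -x, against about 2 N of friction, and stays where it is left. It starts shut or up to 15 mm ajar.
- drawer_handle (a point): Middle of the drawer's pull: a level round bar, 10 mm thick and 90 mm long, parallel to the station's y, 48 in front of the drawer's front panel and 48 above the table (moves with the drawer).
- drawer_floor (a point): Centre of the crumb drawer's inner floor, 12 above the table (moves with the drawer); axes as the station. Tray inside 132 (x) by 196 (y) mm, walls up to 53 above the table; fully out, 106 of its length lies open in front of the board's edge.
- rest: Fixed steel scraper rest, foot 110 x 200 mm: a channel 150 long (y) leaning 35 degrees, its mouth up and towards the rest's -x. Origin: on the table below the middle of the channel's floor, z up. A utensil rail 10 thick runs over it along y at x = +15, 185 high: a gripper straight down on the scraper would strike it, one leaning with the scraper passes.
- rest_seat (a point): Where the middle of the scraper's bottom edge sits: channel floor, 30 above the table; axes as the rest. The channel's back board, 50 high along the lean, carries the blade from below; its front lip is 12 high. The blade has 7 play in thickness and 15 either way along y.
- scraper: Bench scraper, 0.28 kg: steel blade 120 mm wide (y), 5 thick (x), 78 high (z); across its top a wooden grip bar 110 (y) x 24 (x) x 30 (z), 75 to 105 above the blade's edge. Origin: middle of the blade's bottom edge, z from edge to grip. In the rest z leans 35 degrees from vertical towards the rest's -x.
- scraper_grip (a point): Middle of the scraper's grip bar, 90 above the blade's edge; gripped across its 24 mm (x).
- chip0: Loose hard-baked brown crust chip, about 26 x 20 x 11 mm, 10 to 15 g, on the board. Origin: centre of its underside.
- chip1: Loose hard-baked brown crust chip, about 26 x 20 x 11 mm, 10 to 15 g, on the board. Origin: centre of its underside.
- chip2: Loose hard-baked brown crust chip, about 26 x 20 x 11 mm, 10 to 15 g, on the board. Origin: centre of its underside.
- chip3: Loose hard-baked brown crust chip, about 26 x 20 x 11 mm, 10 to 15 g, on the board. Origin: centre of its underside.
- chip4: Loose hard-baked brown crust chip, about 26 x 20 x 11 mm, 10 to 15 g, on the board. Origin: centre of its underside.
- tin_a: Bystander: dark loaf tin with a loaf in it, 276 x 115 x 68 mm, origin under its centre.
- jar: Bystander: closed jar, 72 across, 110 mm high.
- oil: Bystander: bottle, 60 across, 190 mm high.
- cup: Bystander: cup, 80 across, 85 mm high.
- spatula: Bystander: spatula lying on the table.
- timer: Bystander: kitchen timer, 60 x 60 x 48 mm.
Mind the look-alikes: they are no part of the job. There is more than one size of the scraper; the one meant has the size given above.

How it is judged:
By the outcome, as a careful person would: the job done as asked, in the order asked, and still so for the second after the job is handed in, with the robot touching nothing.
It also fails if it takes over 72 s, if anything falls off the work surface, if the arm or the gripper's body presses on something with over 40 N, if the wrist force passes 120 N, or if a joint passes its speed limit or range.

## Working session

There is one attempt and no reset: what is moved stays moved. The work goes in short steps, Python scripts to look and compute and a shell command to move; the robot and the scene stay as the last step left them, time stands still between calls to the robot, and variables do not carry over. Pictures are saved under pics/ and viewed, at most 10 in all, crops included, and the job is handed in when it is done.

```bash
ls; mkdir -p pics; python3 - <<'E'
from workcell import ctrl
import cv2
for n in("side","top"):
    im=ctrl.get_image(n); cv2.imwrite(f"pics/{n}0.png",im[:,:,::-1]); print(n,ctrl.camera_params(n))
print(ctrl.get_obs())
E
```

```text
pics
side {'vfov': 42.47951887615894, 'cx': 320.12491298042016, 'cy': 196.68902162170025, 'k1': -0.020996301429941917, 'R': array([[-0.99485707, -0.09903121, -0.0212658 ],
       [-0.04080664,  0.58402892, -0.81070651],
       [ 0.09270509, -0.80566931, -0.58506643]]), 't': array([ 556.74536443,  108.38295902, 1379.14386264])}
top {'vfov': 54.3519700106598, 'cx': 321.1986913962078, 'cy': 200.22310291482648, 'k1': 0.02991915221558466, 'R': array([[ 1.70162154e-02, -9.99854775e-01, -9.36670186e-04],
       [-9.92880372e-01, -1.67870456e-02, -1.17926932e-01],
       [ 1.17894082e-01,  2.93667151e-03, -9.93021833e-01]]), 't': array([   6.5078948 ,  549.88123499, 1350.66376625])}
{'t': 0.1, 'qpos': array([-1.25201156e+00,  4.23753055e-01,  1.63059314e+00,  2.88149190e-05,
        1.08864448e+00, -1.89557499e-02]), 'qvel': array([ 0.00249088, -0.00154207, -0.00099458,  0.00015003, -0.0012309 ,
       -0.00079888]), 'joint_torque': array([-8.33890772e-04, -5.45612025e+01, -2.74324876e+01,  6.45134551e-02,
        1.89060322e-02, -5.34204207e-05]), 'ee_pos': array([ 206.99651149, -589.1894259 ,  221.99457616]), 'orientation': array([-3.09554143e+00, -5.27749980e-01,  2.88216575e-04]), 'ft_force': array([-0.0648012 ,  0.08560191,  0.24340952]), 'moment': array([ 0.05396443, -0.00139878,  0.00234783]), 'grasp_force': 0.0, 'width': 87.70000907216294}
```

View pics/side0.png

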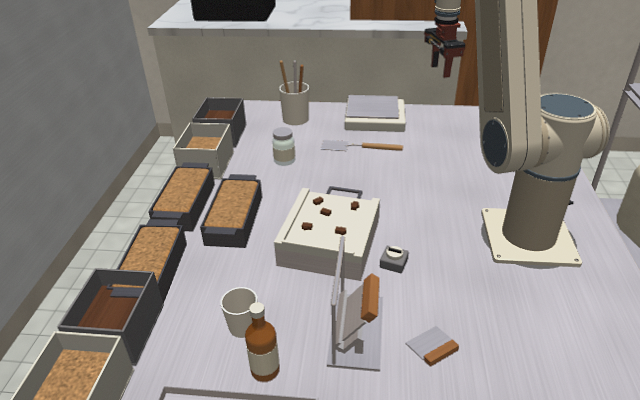

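View pics/top0.png

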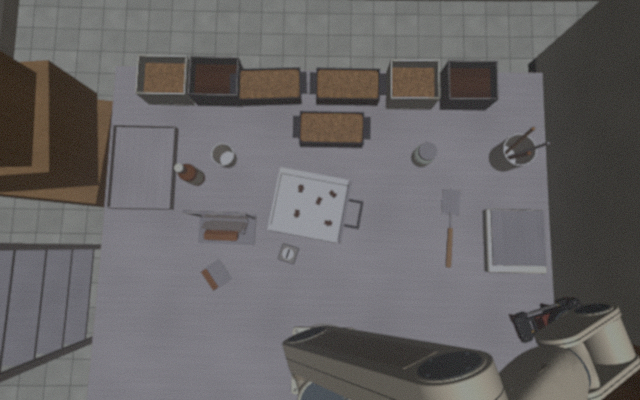

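Side view: board at (330,230) with handle at (345,190), rest with scraper at (360,310), small look-alike scraper lying at (432,345). Top view: board (308,205) with handle (353,213), facing world -y; rest (225,230). Candidates for the scraper are the one leaning in the rest at top (222,236) and the loose one at (215,275). The one meant leans in the rest, so I'll check it in a close crop.

```bash
python3 - <<'E'
import cv2
t=cv2.imread("pics/top0.png");s=cv2.imread("pics/side0.png")
a=cv2.resize(t[155:300,180:380],None,fx=4,fy=4,interpolation=cv2.INTER_CUBIC)
for i in range(0,200,20): cv2.putText(a,str(180+i),(i*4,10),0,.4,(0,0,255),1); cv2.line(a,(i*4,12),(i*4,18),(0,0,255),1)
for i in range(5,145,20): cv2.putText(a,str(155+i),(0,i*4+4),0,.4,(0,0,255),1)
cv2.imwrite("pics/topc.png",a)
b=cv2.resize(s[180:375,265:465],None,fx=3,fy=3,interpolation=cv2.INTER_CUBIC)
for i in range(15,200,20): cv2.putText(b,str(265+i),(i*3,10),0,.4,(0,0,255),1); cv2.line(b,(i*3,12),(i*3,18),(0,0,255),1)
for i in range(0,195,20): cv2.putText(b,str(180+i),(0,i*3+4),0,.4,(0,0,255),1)
cv2.imwrite("pics/sidec.png",b)
E
```

```text
(no output)
```

View pics/topc.png

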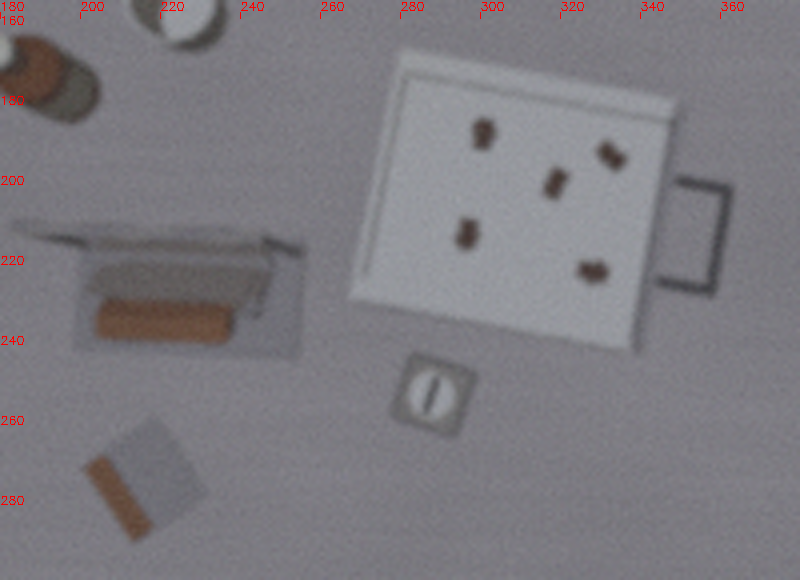

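View pics/sidec.png

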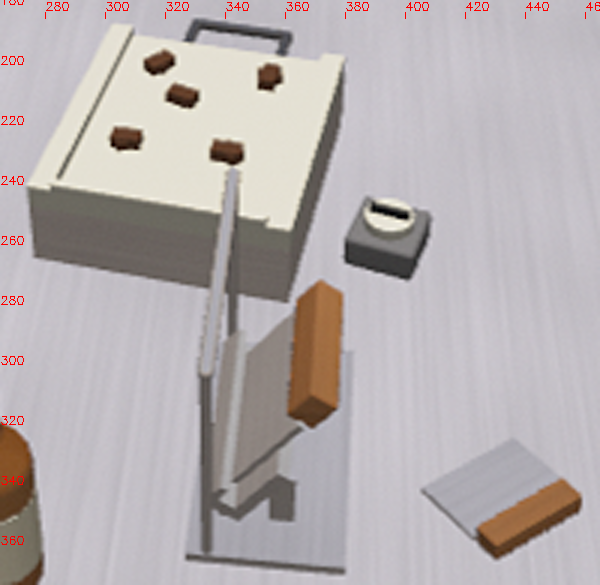

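```bash
cat > h.py <<'E'
import numpy as np
from scipy.spatial.transform import Rotation as Ro
from scipy.optimize import least_squares
from workcell import ctrl
C={n:ctrl.camera_params(n) for n in("top","side")}
def proj(n,X):
    c=C[n]; p=np.atleast_2d(X)@c["R"].T+c["t"]; s=p[:,:2]/p[:,2:]; s=s*(1+c["k1"]*(s**2).sum(1,keepdims=True))
    return s*200/np.tan(np.radians(c["vfov"]/2))+[c["cx"],c["cy"]]
def tc(u,v): return (180+(u+.5)/4-.5,155+(v+.5)/4-.5)
def sc(u,v): return (265+(u+.5)/3-.5,180+(v+.5)/3-.5)
def tri(pt,ps,z0=50): # world point from both pictures
    f=lambda X:np.r_[(proj("top",X)-pt)[0],(proj("side",X)-ps)[0]]
    r=least_squares(f,[600,0,z0]); return r.x,r.fun
def onplane(n,p,z): return np.r_[least_squares(lambda q:(proj(n,[q[0],q[1],z])-p)[0],[600,0]).x,z]
def fit(T,obs,x0): # T(params,local pts)->world ; obs [(cam,local,pix)]
    return least_squares(lambda q:np.concatenate([(proj(n,T(q,np.array(l,float)))-p)[0] for n,l,p in obs]),x0,loss="soft_l1")
def Ts(q,l): return Ro.from_euler("z",q[3]).apply(l)+q[:3]
LEAN=Ro.from_euler("y",-35,degrees=True)
def Tg(q,l): return (Ro.from_euler("z",q[3])*LEAN).apply(l)+q[:3]
def go(pos,R,n=1): # print moves: rotation first about TCP, then shift in the final tool axes
    o=ctrl.get_obs(); R0=Ro.from_rotvec(o["orientation"]); rv=(R0.inv()*R).as_rotvec()
    print("rot",rv.round(4),"deg",np.degrees(np.linalg.norm(rv)).round(1),"then lin",R.inv().apply(np.array(pos)-o["ee_pos"]).round(1))
def tool(z,y): # rotation with tool z, y
    z=np.array(z,float);y=np.array(y,float);y-=z*(y@z);y/=np.linalg.norm(y);return Ro.from_matrix(np.c_[np.cross(y,z),y,z])
E
python3 - <<'E'
from h import *
st=[("top",(-120,-110,80),tc(677,102)),("top",(120,-110,86),tc(402,48)),("top",(120,110,86),tc(348,298)),("top",(-120,110,80),tc(637,348)),
("side",(120,110,80),sc(290,228)),("side",(120,-110,80),sc(28,186)),("side",(-120,110,80),sc(345,57)),("side",(120,110,0),sc(288,300)),("side",(120,-110,0),sc(35,257))]
r=fit(Ts,st,[650,0,0,np.pi/2]);print("station",r.x.round(3),r.fun.round(1))
S=r.x
for a,b in[((727,188),(196,23)),((711,291),(289,38))]:
    X,e=tri(tc(*a),sc(*b));print("handle end",X.round(1),e.round(1),"local",Ts([0,0,0,-S[3]],X-S[:3]).round(1))
for c in[(484,133),(612,156),(556,183),(467,234),(593,272)]:
    X=onplane("top",tc(*c),76);print("chip top",Ts([0,0,0,-S[3]],X-S[:3]).round(1))
for c in[(159,61),(182,95),(270,76),(126,138),(227,151)]:
    X=onplane("side",sc(*c),76);print("chip side",Ts([0,0,0,-S[3]],X-S[:3]).round(1))
g=[("side",(-12,55,105),sc(337,402)),("side",(-12,55,75),sc(312,427)),("side",(12,55,75),sc(290,410)),("side",(12,55,105),sc(318,392)),
("side",(12,-55,105),sc(322,279)),("side",(-12,-55,105),sc(343,290)),
("top",(12,55,75),tc(98,299)),("top",(12,-55,75),tc(232,303)),("top",(-12,55,105),tc(96,338)),("top",(-12,-55,105),tc(229,343))]
r=fit(Tg,g,[550,250,30,0]);print("scraper",r.x.round(3),r.fun.round(1))
print("grip",Tg(r.x,np.array([0,0,90.])).round(1))
# smaller?
L=[onplane("top",tc(*p),10) for p in((87,460),(137,541))];print("loose bar length",np.linalg.norm(L[0]-L[1]))
R=Ro.from_rotvec(ctrl.get_obs()["orientation"]);print(R.as_matrix().round(2))
E
```

```text
station [528.654  58.221  -1.164  45.387] [-0.1 -0.5  0.3  0.2  1.1  0.6 -1.4  1.1  0.2  0.3 -0.3 -0.2 -0.6 -0.6
  0.   0.5 -0.3 -0.1]
handle end [ 543.3 -125.    50.2] [-0.   0.5 -0.4 -0.1] local [-178.3  -44.8   51.3]
handle end [ 452.7 -111.8   46. ] [-0.   0.6 -0.5 -0. ] local [-180.3   46.7   47.2]
chip top [ 38.3 -51.9  77.2]
chip top [-73.8 -52.4  77.2]
chip top [-30.7 -20.6  77.2]
chip top [36.2 36.5 77.2]
chip top [-75.8  48.9  77.2]
chip side [-75.6 -51.8  77.2]
chip side [-31.3 -18.5  77.2]
chip side [-77.   51.2  77.2]
chip side [ 38.3 -49.6  77.2]
chip side [34.8 38.2 77.2]
scraper [ 525.652  266.371   19.503 -188.835] [-35.5 -18.7 -34.5 -21.5 -35.5 -23.  -37.7 -22.7 -19.3 -17.2 -18.4 -14.
  24.6 -21.8  21.3 -11.5  20.2 -21.6  17.4 -11.4]
grip [477.  283.6  93.2]
loose bar length 83.85588443034592
[[ 0.94  0.33 -0.  ]
 [ 0.33 -0.94  0.  ]
 [ 0.   -0.   -1.  ]]
```

```bash
python3 - <<'E'
from h import *
g=[("side",(-12,55,105),sc(337,402)),("side",(-12,55,75),sc(312,427)),("side",(12,55,75),sc(290,410)),("side",(12,55,105),sc(318,392)),
("side",(12,-55,105),sc(322,279)),("side",(-12,-55,105),sc(343,290)),
("top",(12,55,75),tc(98,299)),("top",(12,-55,75),tc(232,303)),("top",(-12,55,105),tc(96,338)),("top",(-12,-55,105),tc(229,343))]
f=lambda q:np.concatenate([(proj(n,Tg(q,np.array(l,float)))-p)[0] for n,l,p in g])
for x0 in([480,260,30,0],[480,260,30,np.pi]):
    r=least_squares(f,x0,x_scale=[50,50,20,.1]);print("scraper",r.x.round(3),r.fun.round(1))
    print("grip",Tg(r.x,np.array([0,0,90.])).round(1))
# rail ends
for a,b in[((85,240),(207,372)),((303,250),(232,172))]:pass
print("rail", [onplane("side",sc(*p),185).round(0) for p in((207,372),(232,170))])
yaw=1.405; ex=np.array([np.cos(yaw),np.sin(yaw),0]);S=np.array([528.7,58.2,0])
H=S-ex*179.3;H[2]=29;print("H",H)
for s in(1,-1): go(H+[0,0,90],tool([0,0,-1],s*ex))
E
```

```text
scraper [ 4.69303e+02  3.46439e+02  3.27860e+01 -1.20000e-02] [ 1.5  1.3  0.8  0.5 -1.4  0.9 -1.8 -0.8 -1.3 -1.8  0.5 -0.3  0.8  0.1
  0.3  0.  -0.4  1.4 -0.3  1.1]
grip [417.7 347.  106.5]
scraper [469.303 346.439  32.786   6.271] [ 1.5  1.3  0.8  0.5 -1.4  0.9 -1.8 -0.8 -1.3 -1.8  0.5 -0.3  0.8  0.1
  0.3  0.  -0.4  1.4 -0.3  1.1]
grip [417.7 347.  106.5]
rail [array([486., 446., 185.]), array([483., 252., 185.])]
H [ 499.10872422 -118.64130286   29.        ]
rot [-4.0000e-04 -1.9000e-03 -2.6381e+00] deg 151.2 then lin [-210.4  512.3  103. ]
rot [-1.400e-03  3.000e-04  5.035e-01] deg 28.8 then lin [ 210.4 -512.3  103. ]
```

```bash
python3 -m pendant '{"grip":[-0.1,-0.1,-0.1,-0.1,-0.1],"linear":[[0,0,0],[0,0,0],[0,0,0],[0,0,0],[0,0,0]],"angular":[[0,0,0.1007],[0,0,0.1007],[0,0,0.1007],[0,0,0.1007],[0,0,0.1007]]}'
python3 -m pendant '{"grip":[-0.1,-0.1,-0.1,-0.1,-0.1,-0.1,-0.1,-0.1,-0.1,-0.1,-0.1,-0.1],"linear":[[14,-34,0],[14,-34,0],[14,-34,0],[14,-34,0],[14,-34,0],[14,-34,0],[14,-34,0],[14,-34,0],[14,-34,0],[14,-34,0],[14,-34,0],[14,-34,0]],"angular":[[0,0,0],[0,0,0],[0,0,0],[0,0,0],[0,0,0],[0,0,0],[0,0,0],[0,0,0],[0,0,0],[0,0,0],[0,0,0],[0,0,0]]}'
python3 -m pendant '{"grip":[-0.1,-0.1,-0.1,-0.1],"linear":[[14,-34,0],[14,-34,20],[14,-34,30],[0,0,0]],"angular":[[0,0,0],[0,0,0],[0,0,0],[0,0,0]]}'
python3 - <<'E'
from h import *
yaw=1.405; ex=np.array([np.cos(yaw),np.sin(yaw),0])
print(ctrl.get_obs()["ee_pos"]);go([499.1,-118.6,29],tool([0,0,-1],-ex))
E
```

```text
t: 0.52
ee_pos: [207.1, -589.4, 222.2]
orientation: [-3.129, 0.268, 0.001]
ft_force: [0.2, -0.0, 0.8]
width: 58.1
grasp_force: 0.0
t: 1.52
ee_pos: [440.6, -213.2, 222.6]
orientation: [-3.131, 0.26, 0.0]
ft_force: [0.3, -0.0, -0.8]
width: 39.8
grasp_force: 0.0
t: 1.85
ee_pos: [495.8, -120.7, 172.6]
orientation: [-3.129, 0.254, 0.008]
ft_force: [-1.2, 0.7, -0.5]
width: 39.5
grasp_force: 0.0
[ 495.80834725 -120.67765907  172.64346043]
rot [-0.0016  0.005   0.0041] deg 0.4 then lin [  2.9  -2.6 143.6]
```

Down, then close, and check.

```bash
python3 -m pendant '{"grip":[-0.1,-0.1,-0.1,-0.1,-0.1,-1,-1,-1,-1,-1],"linear":[[3,-2.6,35],[0,0,35],[0,0,35],[0,0,28],[0,0,10.6],[0,0,0],[0,0,0],[0,0,0],[0,0,0],[0,0,0]],"angular":[[0,0,0.004],[0,0,0],[0,0,0],[0,0,0],[0,0,0],[0,0,0],[0,0,0],[0,0,0],[0,0,0],[0,0,0]]}'
python3 - <<'E'
from h import *
yaw=1.405; ex=np.array([np.cos(yaw),np.sin(yaw),0])
go([499.1,-118.6,29],tool([0,0,-1],-ex))
E
```

```text
t: 2.68
ee_pos: [500.6, -123.4, 34.5]
orientation: [3.13, -0.266, 0.005]
ft_force: [1.2, -1.4, 2.1]
width: 10.0
grasp_force: 6.2
rot [ 0.0002 -0.0032 -0.004 ] deg 0.3 then lin [-2.3 -4.5  5.5]
```

```bash
python3 -m pendant '{"grip":[-1,-1,-1,-1,-1,-1,-1,-1,-1],"linear":[[0,6,0],[0,12,0],[0,15,0],[0,15,0],[0,15,0],[0,15,0],[0,12,0],[0,6,0],[0,0,0]],"angular":[[0,0,0],[0,0,0],[0,0,0],[0,0,0],[0,0,0],[0,0,0],[0,0,0],[0,0,0],[0,0,0]]}'
python3 -m pendant '{"grip":[-1,-1,-1,-1],"linear":[[0,2,0],[0,2,0],[0,2,0],[0,0,0]],"angular":[[0,0,0],[0,0,0],[0,0,0],[0,0,0]]}'
```

```text
t: 3.43
ee_pos: [484.3, -218.1, 34.4]
orientation: [-3.129, 0.27, -0.005]
ft_force: [2.1, 7.5, 8.8]
width: 9.4
grasp_force: 30.0
t: 3.77
ee_pos: [484.1, -218.4, 34.3]
orientation: [-3.123, 0.271, -0.003]
ft_force: [15.4, 41.2, 11.9]
width: 9.2
grasp_force: 30.0
```

```bash
python3 -m pendant '{"grip":[-1,-0.1,-0.1,-0.1,-0.1,-0.1,-0.1,-0.1,-0.1,-0.1,-0.1],"linear":[[0,-5,0],[0,0,0],[0,0,0],[0,0,0],[0,0,-15],[0,0,-35],[0,0,-40],[0,0,-40],[0,0,-40],[0,0,-40],[0,0,0]],"angular":[[0,0,0],[0,0,0],[0,0,0],[0,0,0],[0,0,0],[0,0,0],[0,0,0],[0,0,0],[0,0,0],[0,0,0],[0,0,0]]}'
python3 - <<'E'
from h import *
import cv2
ims=[ctrl.get_image(n)[:,:,::-1] for n in("top","side")]
cv2.imwrite("pics/top1.png",ims[0]);cv2.imwrite("pics/side1.png",ims[1])
cv2.imwrite("pics/open.png",np.hstack([cv2.resize(ims[0][150:290,180:380],(400,280)),cv2.resize(ims[1][160:300,240:440],(400,280))]))
print(ctrl.get_obs()["qpos"].round(2))
G=Ro.from_euler("z",-0.012)*LEAN; zs=G.apply([0,0,1]);xs=G.apply([1,0,0]); P=np.array([417.7,347,106.5])-19*zs
print(P,zs,xs)
for s in(1,-1):
    go(P+zs*150,tool(-zs,s*xs)); 
    R0=Ro.from_rotvec(ctrl.get_obs()["orientation"]);print(R0.as_matrix().round(2))
E
```

```text
t: 4.68
ee_pos: [486.5, -221.3, 250.7]
orientation: [3.125, -0.267, 0.019]
ft_force: [0.7, -1.2, 0.1]
width: 39.4
grasp_force: 0.0
[-0.45  0.26  1.82 -0.    1.06  1.29]
[428.59716765 346.86922771  90.93611116] [-0.57353514  0.00688275  0.81915204] [ 0.81909307 -0.00982959  0.57357644]
rot [-0.4446  0.5246 -1.6695] deg 103.5 then lin [ 566.  -138.7  -59.5]
[[ 0.99 -0.17  0.  ]
 [-0.17 -0.99 -0.  ]
 [ 0.    0.   -1.  ]]
rot [0.503  0.4263 1.3661] deg 86.9 then lin [-566.   138.7  -59.5]
[[ 0.99 -0.17  0.  ]
 [-0.17 -0.99 -0.  ]
 [ 0.    0.   -1.  ]]
```

View pics/open.png

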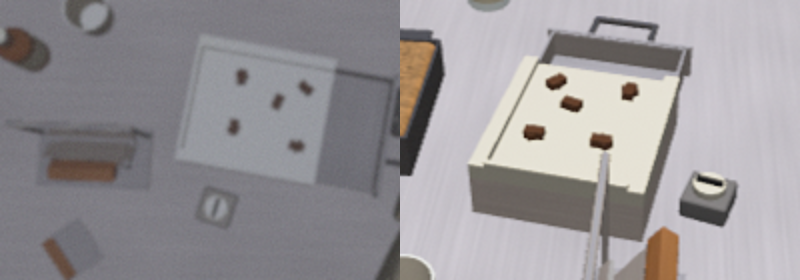

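The drawer is fully out, with the tray visible in front of the board, and five chips are still on top (top view, board at (260,110) of the crop). I'll yaw the wrist here, then traverse.

```bash
python3 -m pendant '{"grip":[1,1,1,1,1,1,1,1,1,1,1,1],"linear":[[0,0,0],[0,0,0],[0,0,0],[0,0,0],[0,0,0],[0,0,0],[0,0,0],[0,0,0],[0,0,0],[0,0,0],[0,0,0],[0,0,0]],"angular":[[0,0,-0.12],[0,0,-0.12],[0,0,-0.12],[0,0,-0.12],[0,0,-0.12],[0,0,-0.12],[0,0,-0.12],[0,0,-0.12],[0,0,-0.12],[0,0,-0.12],[0,0,-0.12],[0,0,-0.12]]}'
python3 -m pendant '{"grip":[1,1,1],"linear":[[0,0,0],[0,0,0],[0,0,0]],"angular":[[0,0,-0.12],[0,0,-0.12],[0,0,0]]}'
python3 - <<'E'
from h import *
print(ctrl.get_obs()["qpos"].round(2))
go([430,347,300],tool([0,0,-1],[1,-.012,0]))
E
```

```text
t: 5.78
ee_pos: [481.6, -218.6, 240.5]
orientation: [-2.521, -1.869, 0.003]
ft_force: [0.2, 0.9, 0.7]
width: 87.8
grasp_force: 0.0
t: 6.03
ee_pos: [481.6, -218.7, 240.7]
orientation: [-2.281, -2.155, 0.002]
ft_force: [-0.4, 0.4, 0.0]
width: 87.8
grasp_force: 0.0
[-0.45  0.26  1.82 -0.    1.06 -0.39]
rot [-0.0037 -0.0014 -0.0448] deg 2.6 then lin [565.  -58.4 -59.3]
```

```bash
python3 -m pendant '{"grip":[1,1,1,1,1,1,1,1,1,1,1,1],"linear":[[10,0,-15],[30,-4,-10],[36,-4,-10],[36,-4,-10],[36,-4,-5],[36,-4,-5],[36,-4,0],[36,-4,0],[36,-4,0],[36,-4,0],[36,-4,0],[36,-4,0]],"angular":[[0,0,-0.045],[0,0,0],[0,0,0],[0,0,0],[0,0,0],[0,0,0],[0,0,0],[0,0,0],[0,0,0],[0,0,0],[0,0,0],[0,0,0]]}'
python3 -m pendant '{"grip":[1,1,1,1,1,1],"linear":[[36,-4,0],[36,-4,0],[36,-4,0],[36,-3,0],[21,-3,0],[0,0,0]],"angular":[[0,0,0],[0,0,0],[0,0,0],[0,0,0],[0,0,0],[0,0,0]]}'
python3 - <<'E'
from h import *
print(ctrl.get_obs()["qpos"].round(2))
G=Ro.from_euler("z",-0.012)*LEAN; zs=G.apply([0,0,1]);xs=G.apply([1,0,0]); P=np.array([417.7,347,106.5])-19*zs
go(P+zs*150,tool(-zs,xs))
E
```

```text
t: 7.03
ee_pos: [444.5, 183.1, 296.6]
orientation: [-2.243, -2.198, 0.003]
ft_force: [0.4, -0.9, 0.2]
width: 87.8
grasp_force: 0.0
t: 7.53
ee_pos: [429.3, 350.1, 296.1]
orientation: [-2.239, -2.203, 0.003]
ft_force: [0.4, 0.0, -0.0]
width: 88.1
grasp_force: 0.0
[0.66 0.24 1.71 0.   1.19 0.68]
rot [-0.6127  0.0018 -0.004 ] deg 35.1 then lin [  -3.3 -118.2   17.7]
```

```bash
python3 -m pendant '{"grip":[1,1,1,1,1,1,1,1,1,1,1],"linear":[[0,0,0],[0,0,0],[0,0,0],[0,0,0],[0,0,0],[0,0,0],[-3.3,-28,0],[0,-30,6],[0,-30,6],[0,-30,6],[0,0,0]],"angular":[[-0.102,0,0],[-0.102,0,0],[-0.102,0,0],[-0.102,0,0],[-0.102,0,0],[-0.103,0,0],[0,0,-0.004],[0,0,0],[0,0,0],[0,0,0],[0,0,0]]}'
python3 - <<'E'
from h import *
import cv2
print(ctrl.get_obs()["qpos"].round(2))
G=Ro.from_euler("z",-0.012)*LEAN; zs=G.apply([0,0,1]);xs=G.apply([1,0,0]); P=np.array([417.7,347,106.5])-19*zs
go(P+zs*150,tool(-zs,xs));go(P,tool(-zs,xs))
im=ctrl.get_image("side")[:,:,::-1]; cv2.imwrite("pics/pre.png",cv2.resize(im[140:390,260:500],None,fx=2.4,fy=2.4,interpolation=cv2.INTER_CUBIC))
E
```

```text
t: 8.45
ee_pos: [340.4, 340.7, 210.7]
orientation: [1.881, 1.86, 0.573]
ft_force: [0.3, -0.6, -0.3]
width: 87.5
grasp_force: 0.0
[ 1.1   0.18  2.19 -0.91  0.71  1.8 ]
rot [-0.0044  0.0086  0.0037] deg 0.6 then lin [ 7.3  3.5 -1.4]
rot [-0.0044  0.0086  0.0037] deg 0.6 then lin [  7.3   3.5 148.6]
```

View pics/pre.png

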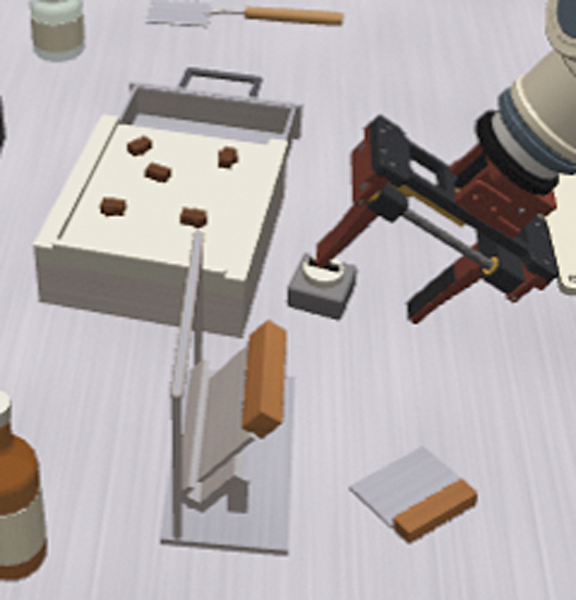

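The gripper leans along the scraper's axis, with open fingers at about (320,250) and (410,310) of the crop, either side of the line to the grip (265,380). I'll go in.

```bash
python3 -m pendant '{"grip":[1,1,1,1,1,1,1],"linear":[[7,3.5,0],[0,0,20],[0,0,30],[0,0,30],[0,0,30],[0,0,20],[0,0,0]],"angular":[[0,0.008,0],[0,0,0],[0,0,0],[0,0,0],[0,0,0],[0,0,0],[0,0,0]]}'
python3 - <<'E'
from h import *
G=Ro.from_euler("z",-0.012)*LEAN; zs=G.apply([0,0,1]);xs=G.apply([1,0,0]); P=np.array([417.7,347,106.5])-19*zs
go(P,tool(-zs,xs))
E
```

```text
t: 9.08
ee_pos: [424.4, 350.9, 109.4]
orientation: [1.884, 1.861, 0.59]
ft_force: [-0.7, -1.0, -0.2]
width: 87.7
grasp_force: 0.0
rot [ 0.0001 -0.003  -0.0015] deg 0.2 then lin [-4.  -7.1 17.5]
```

```bash
python3 -m pendant '{"grip":[1,1,1,1],"linear":[[-4,-7,5],[0,0,8],[0,0,4.5],[0,0,0]],"angular":[[0,0,0],[0,0,0],[0,0,0],[0,0,0]]}'
python3 - <<'E'
from h import *
G=Ro.from_euler("z",-0.012)*LEAN; zs=G.apply([0,0,1]);xs=G.apply([1,0,0]); P=np.array([417.7,347,106.5])-19*zs
go(P,tool(-zs,xs))
E
```

```text
t: 9.42
ee_pos: [426.3, 351.9, 99.2]
orientation: [1.887, 1.865, 0.58]
ft_force: [0.4, -0.1, -0.2]
width: 87.6
grasp_force: 0.0
rot [-0.0079  0.      0.0003] deg 0.5 then lin [-5.1 -2.8  8.1]
```

```bash
python3 -m pendant '{"grip":[1,1,1],"linear":[[-3,-3,4],[-2,0,4],[0,0,0]],"angular":[[-0.004,0,0],[0,0,0],[0,0,0]]}'
python3 - <<'E'
from h import *
import cv2
G=Ro.from_euler("z",-0.012)*LEAN; zs=G.apply([0,0,1]);xs=G.apply([1,0,0]); P=np.array([417.7,347,106.5])-19*zs
go(P,tool(-zs,xs))
im=ctrl.get_image("side")[:,:,::-1]; cv2.imwrite("pics/pre2.png",cv2.resize(im[220:390,290:450],None,fx=3.4,fy=3.4,interpolation=cv2.INTER_CUBIC))
E
```

```text
t: 9.67
ee_pos: [427.7, 349.1, 95.0]
orientation: [1.889, 1.865, 0.569]
ft_force: [0.4, 0.5, -0.3]
width: 87.7
grasp_force: 0.0
rot [-0.0126  0.0067  0.0012] deg 0.8 then lin [-2.2 -1.6  3.8]
```

View pics/pre2.png

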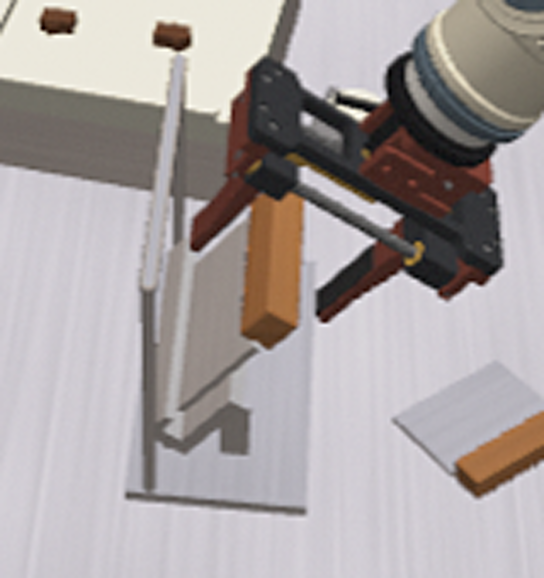

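The fingers straddle the grip bar, tips at (195,245) and (320,315) of the crop with the bar between them near its middle. I'll close.

```bash
python3 -m pendant '{"grip":[1,1,0.2,-0.2,-0.6,-1,-1,-1,-1,-1],"linear":[[-2,-1.5,3.5],[0,0,0],[0,0,0],[0,0,0],[0,0,0],[0,0,0],[0,0,0],[0,0,0],[0,0,0],[0,0,0]],"angular":[[-0.01,0,0],[0,0,0],[0,0,0],[0,0,0],[0,0,0],[0,0,0],[0,0,0],[0,0,0],[0,0,0],[0,0,0]]}'
python3 - <<'E'
from h import *
G=Ro.from_euler("z",-0.012)*LEAN; zs=G.apply([0,0,1]);xs=G.apply([1,0,0]); P=np.array([417.7,347,106.5])-19*zs
go(P,tool(-zs,xs)); o=ctrl.get_obs();print(o["ee_pos"],o["orientation"],o["qpos"].round(3),o["ft_force"],o["moment"])
E
```

```text
t: 10.55
ee_pos: [428.4, 349.2, 94.7]
orientation: [1.886, 1.859, 0.566]
ft_force: [0.3, 0.3, -0.4]
width: 37.8
grasp_force: 0.0
rot [-0.009   0.0117  0.0011] deg 0.9 then lin [-2.3 -2.   3.2]
[428.37792777 349.17712432  94.72647711] [1.88641611 1.8590977  0.56635855] [ 0.924  0.488  2.138 -1.311  0.499  2.122] [ 0.34454262  0.3400677  -0.42163718] [-0.04832645  0.17739686 -0.01258184]
```

Joint 4 sits at its limit (-1.31), which explains the shortfall. Turning the gripper 0.2 rad about its closing line keeps the pads flat on the bar and should bring joint 4 back to about -1.0.

```bash
python3 -m pendant '{"grip":[0.4,0.4,0.4,0.4,0.4],"linear":[[-3,0,0],[-3,0,0],[0,0,0],[0,0,0],[0,0,0]],"angular":[[0,-0.04,0],[0,-0.06,0],[0,-0.06,0],[0,-0.04,0],[0,0,0]]}'
cat >> h.py <<'E'
G=Ro.from_euler("z",-0.012)*LEAN; zs=G.apply([0,0,1.]);xs=G.apply([1.,0,0]); GRIP=np.array([417.7,347,106.5])
RT=tool(-zs,xs)*Ro.from_rotvec([0,-0.2,0]); PT=GRIP+19*RT.apply([0,0,1])
E
python3 - <<'E'
from h import *
go(PT,RT); print(ctrl.get_obs()["qpos"].round(3))
E
```

```text
t: 10.97
ee_pos: [428.6, 344.9, 94.9]
orientation: [1.868, 1.73, 0.363]
ft_force: [0.2, 1.1, 0.5]
width: 61.0
grasp_force: 0.0
rot [-0.008   0.0114  0.0029] deg 0.8 then lin [-1.2 -2.3  3.2]
[ 0.987  0.542  2.032 -1.055  0.73   1.935]
```

```bash
python3 -m pendant '{"grip":[0.4,0.4,0,-0.2,-0.4,-0.6,-0.8,-1,-1,-1,-1],"linear":[[-1.2,-2.3,3.2],[0,0,0],[0,0,0],[0,0,0],[0,0,0],[0,0,0],[0,0,0],[0,0,0],[0,0,0],[0,0,0],[0,0,0]],"angular":[[-0.008,0.011,0.003],[0,0,0],[0,0,0],[0,0,0],[0,0,0],[0,0,0],[0,0,0],[0,0,0],[0,0,0],[0,0,0],[0,0,0]]}'
python3 - <<'E'
from h import *
go(PT,RT); o=ctrl.get_obs();print(o["ee_pos"],o["orientation"],o["qpos"].round(3),o["ft_force"],o["moment"])
E
```

```text
t: 11.88
ee_pos: [427.9, 341.4, 91.3]
orientation: [1.867, 1.731, 0.381]
ft_force: [-0.1, -1.3, 1.6]
width: 24.0
grasp_force: 30.0
rot [-0.0005  0.0008 -0.0002] deg 0.1 then lin [ 1.8  0.3 -0.1]
[427.92503533 341.35566847  91.28222618] [1.86721327 1.73083275 0.3812329 ] [ 0.985  0.545  2.048 -1.091  0.712  1.975] [-0.11131961 -1.32819534  1.60612789] [ 0.08158306  0.03428745 -0.08040839]
```

Gripped at 24 mm with no side load. I'll lift along the lean.

```bash
python3 -m pendant '{"grip":[-1,-1,-1,-1,-1,-1,-1,-1],"linear":[[-1,0,-4.9],[-2,0,-9.8],[-4,0,-19.6],[-4.4,0,-21.6],[-4.4,0,-21.6],[-4.4,0,-21.6],[-4,0,-19.6],[0,0,0]],"angular":[[0,0,0],[0,0,0],[0,0,0],[0,0,0],[0,0,0],[0,0,0],[0,0,0],[0,0,0]]}'
python3 - <<'E'
from h import *
o=ctrl.get_obs();print(o["qpos"].round(3),o["moment"].round(2))
# scraper-in-tool frame from the grasp
R0=Ro.from_rotvec([1.8672,1.7308,.3812]);p0=np.array([427.9,341.4,91.3])
org=GRIP-90*zs
print("edge in tool",R0.inv().apply(org-p0).round(2),"Rts",(R0.inv()*G).as_rotvec().round(4))
yaw=1.405;RS=Ro.from_euler("z",yaw)
Rst=R0.inv()*G; et=R0.inv().apply(org-p0)
Rw=RS*Rst.inv()
def W(x,y,z): return np.array([528.7,58.2,0])+RS.apply([x,y,z])-Rw.apply(et)
go(W(100,0,200),Rw); print("z",W(0,0,70)[2],"toolaxes",Rw.as_matrix().round(3))
E
```

```text
t: 12.55
ee_pos: [357.1, 343.0, 193.1]
orientation: [1.868, 1.732, 0.386]
ft_force: [0.1, -0.4, -2.2]
width: 24.2
grasp_force: 30.0
[ 1.119  0.308  2.082 -0.867  0.89   1.807] [0.18 0.5  0.04]
edge in tool [19.66  0.34 69.13] Rts [-2.1163 -2.1157  0.2137]
rot [ 0.2241  0.4282 -1.4427] deg 87.2 then lin [-233.  -152.9  -32.7]
z 141.66028709404134 toolaxes [[-0.966  0.165  0.197]
 [ 0.162  0.986 -0.033]
 [-0.199 -0.    -0.98 ]]
```

```bash
python3 -m pendant '{"grip":[-1,-1,-1,-1,-1,-1,-1,-1,-1,-1,-1,-1],"linear":[[0,0,-15],[0,0,-15],[0,0,0],[0,0,0],[0,0,0],[0,0,0],[0,0,0],[0,0,0],[0,0,0],[0,0,0],[0,0,0],[0,0,0]],"angular":[[0.0172,0.0329,-0.111],[0.0172,0.0329,-0.111],[0.0172,0.0329,-0.111],[0.0172,0.0329,-0.111],[0.0172,0.0329,-0.111],[0.0172,0.0329,-0.111],[0.0172,0.0329,-0.111],[0.0172,0.0329,-0.111],[0.0172,0.0329,-0.111],[0.0172,0.0329,-0.111],[0.0172,0.0329,-0.111],[0.0172,0.0329,-0.111]]}'
python3 -m pendant '{"grip":[-1,-1],"linear":[[0,0,0],[0,0,0]],"angular":[[0.0172,0.0329,-0.111],[0,0,0]]}'
cat >> h.py <<'E'
R0=Ro.from_rotvec([1.8672,1.7308,.3812]);p0=np.array([427.9,341.4,91.3]);org=GRIP-90*zs
yaw=1.405;RS=Ro.from_euler("z",yaw);Rst=R0.inv()*G; et=R0.inv().apply(org-p0);Rw=RS*Rst.inv();S0=np.array([528.7,58.2,0])
def W(x,y,z): return S0+RS.apply([x,y,z])-Rw.apply(et)
def where():
    o=ctrl.get_obs();R=Ro.from_rotvec(o["orientation"]);print("edge in station",RS.inv().apply(o["ee_pos"]+R.apply(et)-S0).round(1),"err rot",(R.inv()*Rw).as_rotvec().round(3),"F",o["ft_force"].round(1),"w",o["width"].round(1),"q",o["qpos"].round(2),"t",o["t"])
E
python3 - <<'E'
from h import *
where();go(W(85,28,130),Rw)
E
```

```text
t: 13.55
ee_pos: [341.5, 347.1, 214.1]
orientation: [0.393, 2.882, 0.004]
ft_force: [0.3, -0.2, -2.9]
width: 23.9
grasp_force: 30.0
t: 13.72
ee_pos: [342.6, 347.8, 214.5]
orientation: [0.24, 2.933, -0.032]
ft_force: [-0.0, -0.7, -2.9]
width: 23.8
grasp_force: 30.0Traceback (most recent call last):
  File "<stdin>", line 2, in <module>
  File "h.py", line 31, in where
    o=ctrl.get_obs();R=Ro.from_rotvec(o["orientation"]);print("edge in station",RS.inv().apply(o["ee_pos"]+R.apply(et)-S0).round(1),"err rot",(R.inv()*Rw).as_rotvec().round(3),"F",o["ft_force"].round(1),"w",o["width"].round(1),"q",o["qpos"].round(2),"t",o["t"])
                                                                                                                                                                                                               ^^^^^^^^^^^^^^^^
AttributeError: 'float' object has no attribute 'round'
```

```bash
sed -i 's/o\["width"\].round(1)/round(float(o["width"]),1)/' h.py; python3 - <<'E'
from h import *
where();go(W(80,22,140),Rw)
E
```

```text
edge in station [254.8 236.8 142.8] err rot [-0.005 -0.001  0.003] F [-0.  -0.7 -2.9] w 23.8 q [ 0.88  0.2   2.   -0.23  0.86 -0.38] t 13.7167
rot [-0.0047 -0.0007  0.003 ] deg 0.3 then lin [-210.  -175.1   45.7]
```

```bash
python3 -m pendant '{"grip":[-1,-1,-1,-1,-1,-1,-1,-1,-1,-1],"linear":[[-10,-9,2],[-25,-20,5.5],[-26,-22,5.7],[-26,-22,5.7],[-26,-22,5.7],[-26,-22,5.7],[-26,-22,5.7],[-26,-22,5.7],[-19,-14,4],[0,0,0]],"angular":[[-0.005,0,0.003],[0,0,0],[0,0,0],[0,0,0],[0,0,0],[0,0,0],[0,0,0],[0,0,0],[0,0,0],[0,0,0]]}'
python3 - <<'E'
from h import *
where();go(W(80,22,78),Rw)
E
```

```text
t: 14.55
ee_pos: [526.4, 136.1, 211.4]
orientation: [0.26, 2.928, -0.025]
ft_force: [0.9, 1.2, -2.4]
width: 23.6
grasp_force: 30.0
edge in station [ 76.9  20.4 139.7] err rot [-0.001  0.002 -0.011] F [ 0.9  1.2 -2.4] w 23.6 q [ 0.28  0.25  1.94 -0.13  0.77 -1.03] t 14.55
rot [-0.0006  0.0022 -0.0108] deg 0.6 then lin [13.7  3.3 60.2]
```

```bash
python3 -m pendant '{"grip":[-1,-1,-1,-1,-1],"linear":[[4,3,15],[5,0,23],[4,0,16],[1,0,6],[0,0,0]],"angular":[[0,0,-0.01],[0,0,0],[0,0,0],[0,0,0],[0,0,0]]}'
python3 - <<'E'
from h import *
import cv2
where();go(W(80,22,72),Rw)
im=ctrl.get_image("side")[:,:,::-1]; cv2.imwrite("pics/dn.png",cv2.resize(im[130:290,250:450],None,fx=3.5,fy=3.5,interpolation=cv2.INTER_CUBIC))
E
```

```text
t: 14.97
ee_pos: [521.2, 142.2, 148.3]
orientation: [0.237, 2.935, -0.027]
ft_force: [-0.4, 0.3, -2.9]
width: 24.1
grasp_force: 30.0
edge in station [81.7 27.  76.6] err rot [-0.001 -0.003  0.005] F [-0.4  0.3 -2.9] w 24.1 q [ 0.3   0.34  1.99 -0.15  0.64 -1.  ] t 14.9667
rot [-0.0009 -0.003   0.005 ] deg 0.3 then lin [-3.7 -1.9  5.5]
```

View pics/dn.png

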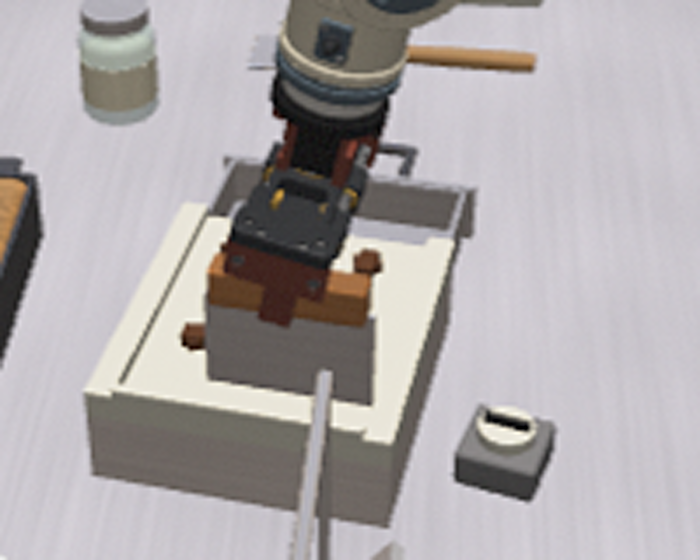

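The blade is upright behind the chips, bottom edge from (207,378) to (373,402) of the crop, square to the board and inside the side lip. I'll creep down until it touches.

```bash
python3 -m pendant '{"grip":[-1,-1,-1,-1],"linear":[[-4.9,-1,1],[0.4,0,2],[0.4,0,2],[0,0,0]],"angular":[[0,0,0.005],[0,0,0],[0,0,0],[0,0,0]]}'; python3 -c "from h import *;where()"
python3 -m pendant '{"grip":[-1,-1],"linear":[[0.3,0,1.5],[0,0,0]],"angular":[[0,0,0],[0,0,0]]}';python3 -c "from h import *;where()"
```

```text
t: 15.35
ee_pos: [528.0, 140.6, 146.5]
orientation: [0.242, 2.93, -0.024]
ft_force: [1.1, 0.0, -2.4]
width: 24.0
grasp_force: 30.0
edge in station [81.5 19.7 74.8] err rot [0.001 0.001 0.001] F [ 1.1  0.  -2.4] w 24.0 q [ 0.29  0.35  1.98 -0.15  0.63 -1.01] t 15.35
t: 15.52
ee_pos: [528.1, 140.6, 144.9]
orientation: [0.242, 2.93, -0.023]
ft_force: [-1.1, -0.1, -1.1]
width: 24.4
grasp_force: 30.0
edge in station [81.6 19.5 73.3] err rot [0.001 0.001 0.001] F [-1.1 -0.1 -1.1] w 24.4 q [ 0.29  0.35  1.98 -0.15  0.63 -1.01] t 15.5167
```

```bash
for i in 1 2; do python3 -m pendant '{"grip":[-1,-1],"linear":[[0.25,0,1.2],[0,0,0]],"angular":[[0,0,0],[0,0,0]]}';done; python3 -c "from h import *;where()"
```

```text
t: 15.68
ee_pos: [528.9, 140.7, 144.5]
orientation: [0.241, 2.929, -0.023]
ft_force: [0.5, -0.9, 3.9]
width: 23.9
grasp_force: 30.0
t: 15.85
ee_pos: [529.0, 140.8, 144.4]
orientation: [0.241, 2.928, -0.023]
ft_force: [-5.1, -2.2, 17.1]
width: 23.8
grasp_force: 30.0
edge in station [81.9 18.5 72.7] err rot [0.002 0.004 0.001] F [-5.1 -2.2 17.1] w 23.8 q [ 0.29  0.36  1.98 -0.15  0.62 -1.  ] t 15.85
```

```bash
python3 -m pendant '{"grip":[-1,-1,-1,-1,-1,-1,-1,-1,-1,-1,-1,-1],"linear":[[0.1,0,-1.9],[0,0,0],[0,-5,0],[0,-9,0],[0,-10,0],[0,-10,0],[0,-10,0],[0,-10,0],[0,-10,0],[0,-10,0],[0,-10,0],[0,-10,0]],"angular":[[0,0,0],[0,0,0],[0,0,0],[0,0,0],[0,0,0],[0,0,0],[0,0,0],[0,0,0],[0,0,0],[0,0,0],[0,0,0],[0,0,0]]}'; python3 -c "from h import *;where();go(W(-138,20,73.5),Rw)"
```

```text
t: 16.85
ee_pos: [512.1, 46.7, 144.4]
orientation: [0.243, 2.93, -0.023]
ft_force: [1.2, 1.7, 5.5]
width: 23.5
grasp_force: 30.0
edge in station [-13.6  19.8  72.7] err rot [0.001 0.002 0.001] F [1.2 1.7 5.5] w 23.5 q [ 0.1   0.31  2.06 -0.09  0.58 -1.23] t 16.85
rot [0.0014 0.0015 0.0005] deg 0.1 then lin [-1.000e-01 -1.243e+02 -7.000e-01]
```

```bash
python3 -m pendant '{"grip":[-1,-1,-1,-1,-1,-1,-1,-1,-1,-1],"linear":[[0,-8,-0.4],[0,-8,0],[0,-8,0],[0,-8,0],[0,-8,0],[0,-8,0],[0,-8,0],[0,-8,0],[0,-8,0],[0,-8,0]],"angular":[[0,0,0],[0,0,0],[0,0,0],[0,0,0],[0,0,0],[0,0,0],[0,0,0],[0,0,0],[0,0,0],[0,0,0]]}';python3 -m pendant '{"grip":[-1,-1,-1,-1,-1,-1,-1,-1],"linear":[[0,-7,0],[0,-7,0],[0,-7,0],[0,-7,0],[0,-7,0],[0,-6,0],[0,-3,0],[0,0,0]],"angular":[[0,0,0],[0,0,0],[0,0,0],[0,0,0],[0,0,0],[0,0,0],[0,0,0],[0,0,0]]}'; python3 -c "
from h import *;where();go(W(-140,20,130),Rw)"
```

```text
t: 17.68
ee_pos: [498.6, -31.7, 144.4]
orientation: [0.242, 2.931, -0.024]
ft_force: [-0.3, 2.8, 4.9]
width: 23.7
grasp_force: 30.0
t: 18.35
ee_pos: [490.8, -75.0, 143.8]
orientation: [0.243, 2.932, -0.024]
ft_force: [-0.9, -0.5, -2.4]
width: 24.0
grasp_force: 30.0
edge in station [-137.3   21.    72.1] err rot [ 0.001 -0.001  0.001] F [-0.9 -0.5 -2.4] w 24.0 q [-0.18  0.28  2.1   0.    0.56 -1.59] t 18.35
rot [ 0.0008 -0.0012  0.0006] deg 0.1 then lin [-12.4  -2.7 -56.5]
```

```bash
python3 -m pendant '{"grip":[-1,-1,-1,-1,-1,-1,-1,-1,-1,-1,-1],"linear":[[-4,0,-18],[-5,0,-22],[-10,20,0],[-10,30,0],[-9,30,0],[-9,30,0],[-7,30,0],[0,30,0],[0,30,0],[0,18,0],[0,0,0]],"angular":[[0,0,0],[0,0,0],[0,0,0],[0,0,0],[0,0,0],[0,0,0],[0,0,0],[0,0,0],[0,0,0],[0,0,0],[0,0,0]]}'; cat >> h.py <<'E'
import cv2
def chips(n,box):
    im=ctrl.get_image(n).astype(int); r,g,b=im[...,0],im[...,1],im[...,2]
    m=((r>1.35*b)&(r-b>18)&(r<150)&(r>g+10)).astype(np.uint8)
    k,_,s,c=cv2.connectedComponentsWithStats(m)
    for i in range(1,k):
        if s[i,4]>=4 and box[0]<c[i,0]<box[2] and box[1]<c[i,1]<box[3]:
            o=[RS.inv().apply(onplane(n,c[i],z)-S0).round(0)[:2] for z in(76,18)]
            print(n,c[i].round(1),s[i,4],"at z76",o[0],"at z18",o[1])
E
python3 - <<'E'
from h import *
where();go(W(80,-26,78),Rw)
chips("top",(265,160,390,260));chips("side",(260,150,400,270))
E
```

```text
t: 19.27
ee_pos: [571.9, 136.7, 194.1]
orientation: [0.237, 2.931, -0.022]
ft_force: [0.3, 0.1, -2.3]
width: 23.9
grasp_force: 30.0
edge in station [ 84.9 -24.3 122.5] err rot [0.002 0.001 0.005] F [ 0.3  0.1 -2.3] w 23.9 q [ 0.26  0.33  1.86 -0.12  0.76 -1.08] t 19.2667
rot [0.0025 0.0006 0.0045] deg 0.3 then lin [ 7.1 -4.8 43.9]
side [308.8 152.1] 43 at z76 [-315. -146.] at z18 [-408. -176.]
side [327.8 154.1] 116 at z76 [-317.  -85.] at z18 [-410. -110.]
side [314.5 159. ] 8 at z76 [-279. -118.] at z18 [-369. -145.]
side [306.1 166. ] 11 at z76 [-235. -132.] at z18 [-322. -160.]
side [328.  166.2] 16 at z76 [-249.  -67.] at z18 [-337.  -91.]
side [308.5 193.4] 730 at z76 [-100.  -85.] at z18 [-178. -109.]
side [323.4 180.3] 7 at z76 [-172.  -61.] at z18 [-255.  -84.]
side [305.4 225.7] 30 at z76 [ 39. -53.] at z18 [-29. -75.]
```

```bash
python3 -m pendant '{"grip":[-1,-1,-1,-1,-1],"linear":[[3,-5,16],[3,0,20],[1,0,7],[1,0,4.5],[0,0,0]],"angular":[[0.002,0,0.004],[0,0,0],[0,0,0],[0,0,0],[0,0,0]]}'; python3 -c "
from h import *;where();go(W(80,-26,73),Rw)"
```

```text
t: 19.78
ee_pos: [571.8, 127.1, 145.6]
orientation: [0.249, 2.932, -0.027]
ft_force: [-0.5, 0.9, -2.5]
width: 23.8
grasp_force: 30.0
edge in station [ 75.4 -25.6  73.9] err rot [-0.002 -0.001 -0.003] F [-0.5  0.9 -2.5] w 23.8 q [ 0.24  0.4   1.9  -0.13  0.66 -1.06] t 19.7833
rot [-0.0019 -0.0012 -0.0034] deg 0.2 then lin [-0.2  4.6  0.9]
```

```bash
python3 -m pendant '{"grip":[-1,-1,-1,-1,-1,-1,-1,-1,-1,-1,-1,-1],"linear":[[0.2,0,1],[0,-8,0],[0,-10,0],[0,-10,0],[0,-10,0],[0,-10,0],[0,-10,0],[0,-10,0],[0,-10,0],[0,-10,0],[0,-8,0],[0,-8,0]],"angular":[[0,0,0],[0,0,0],[0,0,0],[0,0,0],[0,0,0],[0,0,0],[0,0,0],[0,0,0],[0,0,0],[0,0,0],[0,0,0],[0,0,0]]}'; python3 -c "from h import *;where();go(W(-138,-26,73),Rw)"
```

```text
t: 20.78
ee_pos: [554.7, 24.6, 145.3]
orientation: [0.248, 2.931, -0.026]
ft_force: [-0.1, -0.2, -1.8]
width: 23.8
grasp_force: 30.0
edge in station [-28.5 -25.8  73.6] err rot [-0.001  0.    -0.003] F [-0.1 -0.2 -1.8] w 23.8 q [ 0.05  0.36  1.97 -0.08  0.61 -1.3 ] t 20.7833
rot [-0.001   0.0004 -0.0029] deg 0.2 then lin [-1.000e-01 -1.095e+02  7.000e-01]
```

```bash
python3 -m pendant '{"grip":[-1,-1,-1,-1,-1,-1,-1,-1,-1,-1],"linear":[[0,-8,0.5],[0,-8,0],[0,-8,0],[0,-8,0],[0,-7,0],[0,-7,0],[0,-7,0],[0,-7,0],[0,-7,0],[0,-7,0]],"angular":[[0,0,0],[0,0,0],[0,0,0],[0,0,0],[0,0,0],[0,0,0],[0,0,0],[0,0,0],[0,0,0],[0,0,0]]}';python3 -m pendant '{"grip":[-1,-1,-1,-1,-1,-1,-1,-1],"linear":[[0,-7,0],[0,-7,0],[0,-7,0],[0,-7,0],[0,-6,0],[0,-3,0],[0,0,0],[0,0,0]],"angular":[[0,0,0],[0,0,0],[0,0,0],[0,0,0],[0,0,0],[0,0,0],[0,0,0],[0,0,0]]}'
python3 -m pendant '{"grip":[-1,-1,-1,-1,-1,-1,-1,-1,-1,-1],"linear":[[-4,0,-18],[-5,0,-22],[-5,0,-22],[-5,0,-22],[30,0,-5],[30,20,-5],[30,30,-5],[30,30,-5],[30,30,-5],[0,0,0]],"angular":[[0,0,0],[0,0,0],[0,0,0],[0,0,0],[0,0,0],[0,0,0],[0,0,0],[0,0,0],[0,0,0],[0,0,0]]}'
python3 - <<'E'
from h import *
where()
t,s=[ctrl.get_image(n)[:,:,::-1] for n in("top","side")]
cv2.imwrite("pics/sw.png",np.hstack([cv2.resize(t[155:265,255:385],(390,330),interpolation=cv2.INTER_CUBIC),cv2.resize(s[150:280,260:390],(390,390),interpolation=cv2.INTER_CUBIC)[:330]]))
E
```

```text
t: 21.62
ee_pos: [542.5, -48.1, 144.9]
orientation: [0.248, 2.931, -0.026]
ft_force: [-0.6, 0.2, -3.2]
width: 24.0
grasp_force: 30.0
t: 22.28
ee_pos: [536.3, -84.1, 144.9]
orientation: [0.249, 2.93, -0.026]
ft_force: [0.3, -0.0, -2.4]
width: 23.6
grasp_force: 30.0
t: 23.12
ee_pos: [403.7, 51.4, 224.5]
orientation: [0.241, 2.935, -0.025]
ft_force: [-0.9, -0.4, -2.9]
width: 24.0
grasp_force: 30.0
edge in station [-27.  127.9 152.9] err rot [ 0.    -0.003  0.002] F [-0.9 -0.4 -2.9] w 24.0 q [ 0.14  0.    2.19 -0.09  0.76 -1.21] t 23.1167
```

View pics/sw.png

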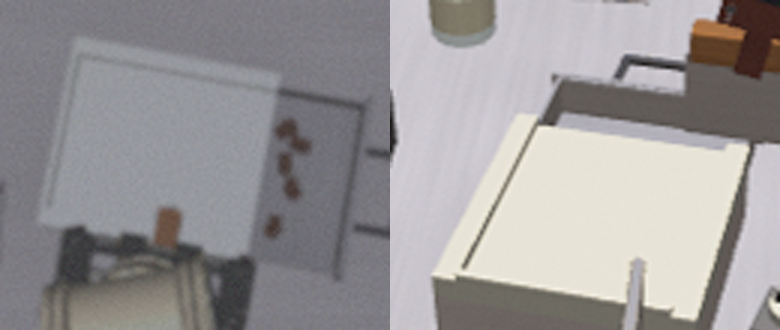

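The board is clear and all five chips lie in the open tray, at (287,128), (302,145), (285,162), (291,187) and (273,226) of the crop. Now the scraper goes back.

```bash
python3 - <<'E'
from h import *
R=Ro.from_rotvec(ctrl.get_obs()["orientation"]);go([342,348,232],R)
E
```

```text
rot [0. 0. 0.] deg 0.0 then lin [110.5 284.3 -29.1]
```

```bash
python3 -m pendant '{"grip":[-1,-1,-1,-1,-1,-1,-1,-1,-1,-1,-1],"linear":[[5,15,-2],[11,29,-3],[12,31,-3],[12,31,-3],[12,31,-3],[12,31,-3],[12,31,-3],[12,31,-3],[12,31,-3],[10.5,23,-3],[0,0,0]],"angular":[[0,0,0],[0,0,0],[0,0,0],[0,0,0],[0,0,0],[0,0,0],[0,0,0],[0,0,0],[0,0,0],[0,0,0],[0,0,0]]}'
python3 -c "
from h import *;where();go(p0+115*zs,R0)"
```

```text
t: 24.13
ee_pos: [345.2, 350.9, 232.1]
orientation: [0.246, 2.93, -0.021]
ft_force: [-0.0, -0.3, -2.5]
width: 24.0
grasp_force: 30.0
edge in station [258.9 234.6 160.5] err rot [ 0.003  0.001 -0.002] F [-0.  -0.3 -2.5] w 24.0 q [ 0.88  0.17  1.98 -0.22  0.9  -0.39] t 24.1333
rot [-0.2178 -0.4317  1.4402] deg 87.0 then lin [  1.2 -13.   48.6]
```

```bash
python3 -m pendant '{"grip":[-1,-1,-1,-1,-1,-1,-1,-1,-1,-1,-1,-1],"linear":[[0,0,0],[0,0,0],[0,0,0],[0,0,0],[0,0,0],[0,0,0],[0,0,0],[0,0,0],[0,0,0],[0,0,0],[0,0,0],[0,0,0]],"angular":[[-0.01675,-0.0332,0.1108],[-0.01675,-0.0332,0.1108],[-0.01675,-0.0332,0.1108],[-0.01675,-0.0332,0.1108],[-0.01675,-0.0332,0.1108],[-0.01675,-0.0332,0.1108],[-0.01675,-0.0332,0.1108],[-0.01675,-0.0332,0.1108],[-0.01675,-0.0332,0.1108],[-0.01675,-0.0332,0.1108],[-0.01675,-0.0332,0.1108],[-0.01675,-0.0332,0.1108]]}'
python3 -m pendant '{"grip":[-1,-1,-1],"linear":[[0,0,0],[0,0,0],[0,0,0]],"angular":[[-0.01675,-0.0332,0.1108],[0,0,0],[0,0,0]]}'
python3 -c "
from h import *;where();go(p0+115*zs,R0)"
```

```text
t: 25.13
ee_pos: [345.1, 345.8, 231.5]
orientation: [1.783, 1.847, 0.353]
ft_force: [0.1, -0.5, -1.6]
width: 24.1
grasp_force: 30.0
t: 25.38
ee_pos: [344.7, 346.4, 231.1]
orientation: [1.865, 1.733, 0.374]
ft_force: [0.1, -0.3, -1.7]
width: 24.2
grasp_force: 30.0
edge in station [265.3 189.2 172.4] err rot [ 0.215  0.432 -1.44 ] F [ 0.1 -0.3 -1.7] w 24.2 q [ 1.15  0.24  2.05 -0.8   0.98  1.73] t 25.3833
rot [-0.0027  0.0037  0.0041] deg 0.4 then lin [  5.5 -12.   47.2]
```

```bash
python3 -m pendant '{"grip":[-1,-1,-1,-1],"linear":[[5.5,-12,7],[0,0,20],[0,0,20],[0,0,0]],"angular":[[-0.003,0.004,0.004],[0,0,0],[0,0,0],[0,0,0]]}'
python3 -c "
from h import *;go(p0+60*zs,R0);go(p0,R0)"
```

```text
t: 25.72
ee_pos: [361.8, 340.0, 184.0]
orientation: [1.867, 1.73, 0.377]
ft_force: [-0.2, -0.2, -1.9]
width: 24.0
grasp_force: 30.0
rot [-0.0009  0.0027  0.0008] deg 0.2 then lin [12.9  0.9 52.3]
rot [-0.0009  0.0027  0.0008] deg 0.2 then lin [ 24.8   1.  111.1]
```

```bash
python3 -m pendant '{"grip":[-1,-1,-1,-1,-1],"linear":[[4.9,0.9,16],[4,0,18],[4,0,18],[0,0,0],[0,0,0]],"angular":[[0,0.002,0],[0,0,0],[0,0,0],[0,0,0],[0,0,0]]}'
python3 -c "
from h import *;go(p0+20*zs,R0);go(p0,R0);print(ctrl.get_obs()['ft_force'])"
```

```text
t: 26.13
ee_pos: [393.0, 343.6, 143.0]
orientation: [1.869, 1.729, 0.384]
ft_force: [0.1, 0.7, -3.3]
width: 23.6
grasp_force: 30.0
rot [ 0.0007 -0.001  -0.0022] deg 0.1 then lin [ 6.7 -1.  41.9]
rot [ 0.0007 -0.001  -0.0022] deg 0.1 then lin [10.7 -1.  61.5]
[ 0.11259889  0.72570198 -3.32902034]
```

```bash
python3 -m pendant '{"grip":[-1,-1,-1,-1,-1],"linear":[[2,-1,12],[2.5,0,15],[2.2,0,15],[0,0,0],[0,0,0]],"angular":[[0,0,-0.002],[0,0,0],[0,0,0],[0,0,0],[0,0,0]]}'
python3 -c "
from h import *;go(p0,R0);print(ctrl.get_obs()['ft_force'])"
```

```text
t: 26.55
ee_pos: [416.5, 342.2, 107.7]
orientation: [1.867, 1.73, 0.385]
ft_force: [1.5, 0.7, -1.8]
width: 23.9
grasp_force: 30.0
rot [ 0.0018 -0.002  -0.001 ] deg 0.2 then lin [ 3.4 -0.1 19.7]
[ 1.48445463  0.73128986 -1.75135482]
```

```bash
python3 -m pendant '{"grip":[-1,-1,-1,-1],"linear":[[1.5,0,6],[1,0,6],[0,0,0],[0,0,0]],"angular":[[0,0,0],[0,0,0],[0,0,0],[0,0,0]]}'
python3 -m pendant '{"grip":[-1,-1,-1,-1],"linear":[[0.5,0,3],[0.5,0,3],[0,0,0],[0,0,0]],"angular":[[0,0,0],[0,0,0],[0,0,0],[0,0,0]]}'
python3 -c "
from h import *;go(p0,R0);print(ctrl.get_obs()['ft_force'])"
```

```text
t: 26.88
ee_pos: [423.5, 342.4, 97.6]
orientation: [1.867, 1.731, 0.386]
ft_force: [1.9, 0.7, -2.5]
width: 23.7
grasp_force: 30.0
t: 27.22
ee_pos: [427.1, 342.1, 92.5]
orientation: [1.867, 1.73, 0.386]
ft_force: [2.4, 0.3, -1.7]
width: 23.7
grasp_force: 30.0
rot [ 0.0018 -0.0024 -0.0013] deg 0.2 then lin [-0.3  0.   1.6]
[ 2.44294184  0.25029182 -1.68287167]
```

```bash
python3 -m pendant '{"grip":[-1,-1,-1,-1],"linear":[[0,0,0.8],[0,0,0.8],[0,0,0],[0,0,0]],"angular":[[0,0,0],[0,0,0],[0,0,0],[0,0,0]]}'
python3 -c "
from h import *;go(p0,R0);print(ctrl.get_obs()['ft_force'])"
```

```text
t: 27.55
ee_pos: [427.7, 342.1, 91.6]
orientation: [1.867, 1.731, 0.386]
ft_force: [-2.5, 2.4, 3.8]
width: 23.8
grasp_force: 30.0
rot [ 0.002  -0.0031 -0.0013] deg 0.2 then lin [-0.6  0.   0.5]
[-2.52176907  2.39545736  3.75283208]
```

Seated, as the contact force has reversed sign. Release and withdraw.

```bash
python3 -m pendant '{"grip":[-0.4,-0.2,0,0.3,0.5,0.5,0.5,0.5,0.5,0.5,0.5],"linear":[[0,0,0],[0,0,0],[0,0,0],[0,0,0],[0,0,0],[-2,0,-12],[-4,0,-24],[-5,0,-28],[-5,0,-28],[-4,0,-24],[0,0,0]],"angular":[[0,0,0],[0,0,0],[0,0,0],[0,0,0],[0,0,0],[0,0,0],[0,0,0],[0,0,0],[0,0,0],[0,0,0],[0,0,0]]}'
python3 - <<'E'
from h import *
t,s=[ctrl.get_image(n)[:,:,::-1] for n in("top","side")]
cv2.imwrite("pics/s2.png",s);a=cv2.imread("pics/side0.png")
cv2.imwrite("pics/rest.png",np.hstack([cv2.resize(i[260:380,310:430],(400,400),interpolation=cv2.INTER_CUBIC) for i in(a,s)]))
ex=RS.apply([1,0,0]);print(ctrl.get_obs()["qpos"].round(2))
# down pose at handle (fingers shut or open), tool y=-ex
go([430,347,300],tool([0,0,-1],[1,-.012,0]))
E
```

```text
t: 28.47
ee_pos: [359.3, 347.1, 190.5]
orientation: [1.868, 1.731, 0.392]
ft_force: [0.6, 0.7, -0.1]
width: 65.8
grasp_force: 0.0
[ 1.12  0.32  2.08 -0.88  0.88  1.82]
rot [ 0.6109  0.1898 -0.0613] deg 36.8 then lin [   1.6   69.9 -112. ]
```

View pics/rest.png

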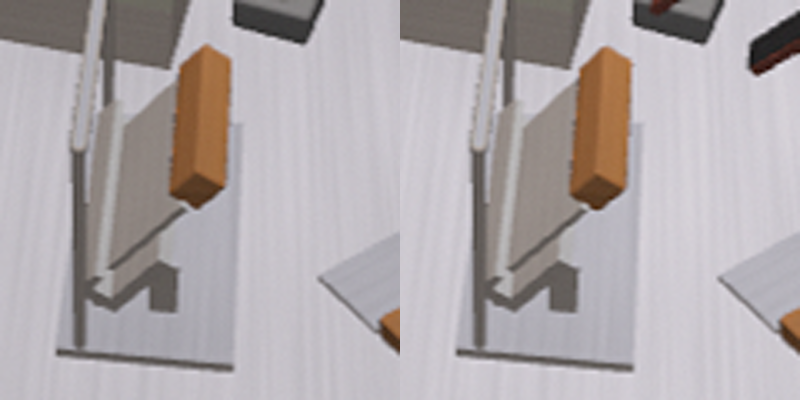

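Left is before, right is now: the scraper sits in the rest as it did, grip bar at about (200,130) in both. On to the drawer.

```bash
python3 -m pendant '{"grip":[0,0,0,0,0,0,0,0,0,0],"linear":[[0,0,-25],[0,0,-30],[0,0,-30],[0,0,0],[0,0,0],[0,0,0],[0,0,0],[0,0,0],[0,0,0],[0,0,0]],"angular":[[0,0,0],[0,0,0],[0,0,0],[0.102,0.0317,-0.0102],[0.102,0.0317,-0.0102],[0.102,0.0317,-0.0102],[0.102,0.0317,-0.0102],[0.102,0.0317,-0.0102],[0.102,0.0317,-0.0102],[0,0,0]]}'
python3 - <<'E'
from h import *
ex=RS.apply([1,0,0]);o=ctrl.get_obs();print(o["qpos"].round(2),o["ee_pos"])
R=Ro.from_rotvec(o["orientation"]);go([486,-219,250],R);go([484.2,-219,180],tool([0,0,-1],-ex))
E
```

```text
t: 29.4
ee_pos: [315.4, 362.1, 254.9]
orientation: [-2.238, -2.199, 0.006]
ft_force: [-0.6, 0.1, -0.3]
width: 43.9
grasp_force: 0.0
[0.83 0.17 1.91 0.   1.07 0.84] [315.42725803 362.07971705 254.89698484]
rot [0. 0. 0.] deg 0.0 then lin [-578.   180.9    4.1]
rot [-0.0037  0.005   1.7189] deg 98.5 then lin [262.4 545.3  74.9]
```

```bash
python3 -m pendant '{"grip":[0,0,0,0,0,0,0,0,0,0,0,0],"linear":[[-20,20,0],[-36,20,0],[-36,16,0],[-36,12,0],[-36,12,0],[-36,12,0],[-36,12,0],[-36,12,0],[-36,12,0],[-36,12,0],[-36,10,0],[-36,10,0]],"angular":[[0,0,0],[0,0,0],[0,0,0],[0,0,0],[0,0,0],[0,0,0],[0,0,0],[0,0,0],[0,0,0],[0,0,0],[0,0,0],[0,0,0]]}'
python3 -m pendant '{"grip":[-0.1,-0.1,-0.1,-0.1,-0.1,-0.1,-0.1,-0.1,-0.1,-0.1,-0.1,-0.1],"linear":[[-36,7,0],[-36,7,0],[-36,7,0],[-36,0,0],[-18,0,0],[0,0,0],[0,0,0],[0,0,0],[0,0,0],[0,0,0],[0,0,0],[0,0,0]],"angular":[[0,0,0],[0,0,0],[0,0,0],[0,0,0],[0,0,0],[0,0,0.12],[0,0,0.12],[0,0,0.12],[0,0,0.12],[0,0,0.12],[0,0,0.12],[0,0,0.12]]}'
python3 -m pendant '{"grip":[-0.1,-0.1,-0.1,-0.1,-0.1,-0.1,-0.1,-0.1,-0.1],"linear":[[0,0,0],[0,0,0],[0,0,0],[0,0,0],[0,0,0],[0,0,0],[0,0,0],[0,0,0],[0,0,0]],"angular":[[0,0,0.12],[0,0,0.12],[0,0,0.12],[0,0,0.12],[0,0,0.12],[0,0,0.12],[0,0,0.12],[0,0,0.039],[0,0,0]]}'
python3 - <<'E'
from h import *
ex=RS.apply([1,0,0]);o=ctrl.get_obs();print(o["qpos"].round(2))
go([484.1,-218.4,34.5],tool([0,0,-1],-ex))
E
```

```text
t: 30.4
ee_pos: [466.5, -57.5, 254.6]
orientation: [2.238, 2.205, -0.009]
ft_force: [1.4, 0.9, -0.4]
width: 43.9
grasp_force: 0.0
t: 31.4
ee_pos: [485.0, -217.6, 254.4]
orientation: [2.944, 1.092, -0.009]
ft_force: [-0.7, 0.2, -0.3]
width: 39.8
grasp_force: 0.0
t: 32.15
ee_pos: [485.1, -217.4, 254.5]
orientation: [3.128, -0.257, -0.007]
ft_force: [-0.6, 0.4, -0.8]
width: 39.4
grasp_force: 0.0
[-0.44  0.25  1.8  -0.01  1.09  1.3 ]
rot [0.0036 0.0045 0.0018] deg 0.3 then lin [ -0.8   1.1 220. ]
```

```bash
python3 -m pendant '{"grip":[-0.1,-0.1,-0.1,-0.1,-0.1,-0.1,-0.1,-0.1,-1,-1,-1,-1],"linear":[[-0.8,1,35],[0,0,40],[0,0,40],[0,0,40],[0,0,35],[0,0,20],[0,0,10],[0,0,0],[0,0,0],[0,0,0],[0,0,0],[0,0,0]],"angular":[[0.003,0.004,0],[0,0,0],[0,0,0],[0,0,0],[0,0,0],[0,0,0],[0,0,0],[0,0,0],[0,0,0],[0,0,0],[0,0,0],[0,0,0]]}'
```

```text
t: 33.15
ee_pos: [486.2, -218.5, 37.6]
orientation: [-3.131, 0.253, -0.008]
ft_force: [0.0, -0.8, 0.1]
width: 16.4
grasp_force: 0.0
```

```bash
python3 -m pendant '{"grip":[-1,-1,-1,-1,-1,-1,-1,-1,-1,-1,-1,-1],"linear":[[0,0,0],[0,0,0],[0,-3,0],[0,-6,0],[0,-8,0],[0,-8,0],[0,-8,0],[0,-8,0],[0,-8,0],[0,-8,0],[0,-8,0],[0,-8,0]],"angular":[[0,0,0],[0,0,0],[0,0,0],[0,0,0],[0,0,0],[0,0,0],[0,0,0],[0,0,0],[0,0,0],[0,0,0],[0,0,0],[0,0,0]]}'
python3 -m pendant '{"grip":[-1,-1,-1,-1,-1,-1],"linear":[[0,-8,0],[0,-8,0],[0,-8,0],[0,-5,0],[0,-3,0],[0,0,0]],"angular":[[0,0,0],[0,0,0],[0,0,0],[0,0,0],[0,0,0],[0,0,0]]}'
python3 -c "
from h import *;o=ctrl.get_obs();print(RS.inv().apply(o['ee_pos']-S0))"
```

```text
t: 34.15
ee_pos: [498.4, -146.3, 37.3]
orientation: [-3.131, 0.253, -0.008]
ft_force: [0.5, -2.9, 4.9]
width: 9.1
grasp_force: 30.0
t: 34.65
ee_pos: [503.8, -114.1, 37.3]
orientation: [-3.13, 0.253, -0.009]
ft_force: [1.6, 1.4, 4.8]
width: 9.1
grasp_force: 30.0
[-173.9992339    -3.89386876   37.25106595]
```

```bash
python3 -m pendant '{"grip":[-1,-1,-1,-1],"linear":[[0,-2,0],[0,-1.5,0],[0,-1,0],[0,0,0]],"angular":[[0,0,0],[0,0,0],[0,0,0],[0,0,0]]}'
python3 -m pendant '{"grip":[-1,-1,-1],"linear":[[0,-1,0],[0,-1,0],[0,0,0]],"angular":[[0,0,0],[0,0,0],[0,0,0]]}'
python3 -c "
from h import *;o=ctrl.get_obs();print(RS.inv().apply(o['ee_pos']-S0))"
```

```text
t: 34.98
ee_pos: [504.5, -110.1, 37.3]
orientation: [-3.131, 0.253, -0.009]
ft_force: [1.4, -0.5, 4.8]
width: 8.9
grasp_force: 30.0
t: 35.23
ee_pos: [504.6, -109.8, 37.3]
orientation: [3.13, -0.251, 0.009]
ft_force: [-1.1, -11.5, 4.3]
width: 8.9
grasp_force: 30.0
[-169.66142875   -3.96821848   37.30718538]
```

```bash
python3 -m pendant '{"grip":[-1,-1,-0.5,-0.2,-0.1,-0.1,-0.1,-0.1,-0.1,-0.1,-0.1,-0.1],"linear":[[0,-1,0],[0,0,0],[0,0,0],[0,0,0],[0,0,0],[0,0,0],[0,0,-15],[0,0,-35],[0,0,-40],[0,0,-40],[0,0,-40],[0,0,0]],"angular":[[0,0,0],[0,0,0],[0,0,0],[0,0,0],[0,0,0],[0,0,0],[0,0,0],[0,0,0],[0,0,0],[0,0,0],[0,0,0],[0,0,0]]}'
python3 -m pendant '{"grip":[-0.1,-0.1,-0.1,-0.1,-0.1,-0.1,-0.1,-0.1,-0.1],"linear":[[0,20,0],[0,40,0],[0,40,0],[0,40,0],[0,40,0],[0,40,0],[0,20,0],[0,0,0],[0,0,0]],"angular":[[0,0,0],[0,0,0],[0,0,0],[0,0,0],[0,0,0],[0,0,0],[0,0,0],[0,0,0],[0,0,0]]}'
python3 - <<'E'
from h import *
t,s=[ctrl.get_image(n)[:,:,::-1] for n in("top","side")]
cv2.imwrite("pics/fin_s.png",s)
# handle position: dark pixels in the top view near the handle, and change vs start
a=cv2.imread("pics/side0.png").astype(int);d=np.abs(s.astype(int)-a).max(2)>40
k,_,st,c=cv2.connectedComponentsWithStats(d.astype(np.uint8))
print([(c[i].round(0),st[i,4]) for i in range(1,k) if st[i,4]>8])
# predicted side rows of bar ends when shut vs at start
for x in(-168,-170,-180): print(x,[proj("side",RS.apply([x,y,48])+S0).round(1) for y in(-45,45)])
g=s[180:200,340:350].astype(int).sum(2).mean(1);print("dark profile rows180+",g.round(0))
E
```

```text
t: 36.23
ee_pos: [507.0, -107.8, 213.5]
orientation: [3.131, -0.252, 0.022]
ft_force: [1.3, 0.6, 0.2]
width: 39.1
grasp_force: 0.0
t: 36.98
ee_pos: [463.8, -344.2, 205.0]
orientation: [-3.129, 0.256, -0.002]
ft_force: [0.6, 0.2, -0.1]
width: 39.3
grasp_force: 0.0
[(array([365.,  13.]), np.int32(1180)), (array([445.,  35.]), np.int32(1675)), (array([473.,  12.]), np.int32(85)), (array([523.,  95.]), np.int32(7901)), (array([373.,  39.]), np.int32(14)), (array([363.,  45.]), np.int32(122)), (array([362.,  75.]), np.int32(1205)), (array([479.,  66.]), np.int32(16)), (array([480.,  79.]), np.int32(34)), (array([598., 123.]), np.int32(219)), (array([503., 127.]), np.int32(28)), (array([559., 140.]), np.int32(209)), (array([569., 137.]), np.int32(240)), (array([545., 146.]), np.int32(9)), (array([591., 153.]), np.int32(119)), (array([534., 180.]), np.int32(78)), (array([550., 179.]), np.int32(26)), (array([345., 190.]), np.int32(154)), (array([318., 200.]), np.int32(73)), (array([355., 205.]), np.int32(72)), (array([325., 211.]), np.int32(77)), (array([307., 226.]), np.int32(83)), (array([340., 230.]), np.int32(92))]
-168 [array([[328.6, 189.8]]), array([[359., 194.]])]
-170 [array([[328.8, 189.5]]), array([[359.1, 193.6]])]
-180 [array([[329.6, 187.5]]), array([[359.9, 191.7]])]
dark profile rows180+ [577. 574. 572. 573. 571. 570. 569. 570. 577. 506. 326. 227. 168. 384.
 566. 576. 609. 661. 668. 667.]
```

```bash
python3 -c "
from workcell import ctrl;print(ctrl.close_job())"
```

```text
the job is handed in; nothing more can be done
None
```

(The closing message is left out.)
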